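# Start up the paint-mixing bench at its switch box

## Robot

A 6-joint arm with a two-finger parallel gripper is mounted at the origin on the work surface. World frame = base frame: x ahead of the robot, y to its left, z up, the work surface at z = 0. Lengths are in m, angles in rad, forces in N, time in s.
With the tool pointing down it reaches from about 0.375 to 0.975 m from the base axis. Payload 3.8 kg.
Tool frame: the origin (TCP) lies between the finger pads; the fingertips stand 8 mm ahead of it and the grasp point (between the pads) lies 11 mm behind it; z points along the fingers, y is the direction in which the jaws open and shut (so a half turn about z gives the same grasp; the last joint's range is limited). The gripper opens to 88 mm and grips with 3 to 60 N. Pads are 18 mm wide; open, the fingers measure 123 mm over their backs; the gripper's body (75 mm by 187 mm) begins 45 mm behind the grasp point.
Start: joints at [1.084, 0.264, 1.604, -0, 1.274, -0.037], TCP at [0.293, 0.608, 0.247] pointing down, gripper open.
Joint ranges: [-2.63, 2.63], [-0.94, 2.18], [0.31, 2.57], [-1.31, 4.45], [0, 2.66], [-2.55, 2.55]. Speed limits (rad/s): [2.57, 2.57, 3.14, 3.14, 3.14, 3.14].

## Interface

Orientations are given as a rotation vector (axis times angle).
In Python, from bench import ctrl gives the robot as it stands.
- The arm moves only by the tool arm_command, never from a script. Its argument "motion" is a list of rows, each a list of 3 entries, a list of its own where there are three numbers: the shift along the tool's x, y, z in m, then the turn about the tool's z in degrees, then the finger opening in m, from 0 to 0.0881. In form: [[[tx, ty, tz], turn, fingers], ...]. A call has 1 to 8 rows; each row shifts and turns the commanded pose from where the row before left it, along the tool's axes as they then stand; what a row does not reach is not made up. A row lasts 1/8 s, in which the tool goes at most 62.5 mm and 10.7 degrees, less where a joint would pass 70% of its speed; a pose out of reach is approached as far as the arm can. A call with a gripper value outside its range is refused whole. The fingers move at their own pace and stop on an object; "grip_force" is the grip in N (left out, the last holds). Time passes only in rows, so rows that do not move let the fingers close. It gives the time, the measured TCP pose, the force and the opening at its end, in the units of the state.
- ctrl.read_state(): the state, without advancing time (a new reading comes with each control period).
- ctrl.read_camera(name): name is "side" or "top"; returns a dict with "color" (420x560x3 uint8, red, green, blue), "fx", "fy", "cx", "cy" (pixels), "world_from_camera" (4x4, takes a point from camera to world coordinates). Camera axes: x right, y down, z forward; pixel columns grow to the right and rows downward; lengths in m; the calibration is good to about 2 mm. A picture is of the moment at which its call begins. There is no depth.
- ctrl.hand_in(): hands the job in, once; it reports no verdict.
The state is a dict: "time_s": time; "joint_pos": joint angles; "qvel": joint speeds; "joint_efforts": joint torques, N m; "tcp_pos": TCP position; "tcp_rot": TCP orientation; "wrist_force": force on the tool from outside, world axes, zero at the start; "wrist_torque": the same for the moment, N m; "opening": finger opening in m.
Only numpy, scipy, OpenCV 4.12 (cv2) and the standard library are available. Lean on these libraries where they do the work, as an engineer would, in place of code of your own. Each camera call takes 0.05 s, during which the arm holds its last target.

## Task

Start up the paint-mixing bench at its switch box, pressing with the fingertips: first press the raised end of the rocker fully over (power), then push the round key fully home (extractor fan), and only then push the long bar-shaped key fully home (lamp). All three stay where they are pressed. Do not press the square key, and leave the tins, the jar and the brush standing or lying where they are.

Things in the scene. Friction and masses are not known exactly. Their poses are not given: they have to be found in the camera images.
- panel: grey steel switch box fixed to the bench, 190 mm along its x, 340 mm along its y, 60 mm high; origin at the centre of its underside, z up. Four black bezels (70 x 70 x 4 mm) sit on its top in a row along its y (y = -117, -39, 39, 117 mm; x = -35 mm); which switch is in which place varies. All four caps are white. The jar stands on the ledge behind the row (+x)
- rocker_press (a point): point to press straight down: top of the white rocker paddle, on its centre line, 24 mm from the pivot towards the box's +x, the end raised at the start; about 82 mm above the bench, sinks 8 mm as the rocker goes over. Paddle 64 mm along the box's x, 32 mm wide, 8 mm thick, pivot 14 mm above the box's top, between black cheeks as high as the pivot
- rocker (a joint): angle of the rocker: 0 = off (+x end raised 0.17 rad), 0.34 rad = fully over (on; +x end as far down). It turns against a friction of about 0.05 N m (some 2 to 5 N at the raised end) and stays where it is left
- round_key_top (a point): centre of the top of the round key, a white disc 42 mm across; 78 mm above the bench when out. The cap stands 14 mm above its black bezel before it is pressed and slides straight down 8 mm; it moves against about 4 N of friction and stays wherever it is left (no spring).
- round_key (a joint): how far the round key is pushed in: 0 = out, 0.008 m = fully home
- bar_key_top (a point): centre of the top of the long bar-shaped key, a white bar 56 mm long along the box's y (along the row) and 18 mm wide; 78 mm above the bench when out. The cap stands 14 mm above its black bezel before it is pressed and slides straight down 8 mm; it moves against about 4 N of friction and stays wherever it is left (no spring).
- bar_key (a joint): how far the bar key is pushed in: 0 = out, 0.008 m = fully home
- square_key_top (a point): centre of the top of the square key, white, 32 x 32 mm; 78 mm above the bench; to be left alone. The cap stands 14 mm above its black bezel before it is pressed and slides straight down 8 mm; it moves against about 4 N of friction and stays wherever it is left (no spring).
- square_key (a joint): how far the square key is pushed in: 0 = out; it must stay out
- tin_tall: loose paint tin, 68 mm across, 85 mm high, green with a metal lid, beside the box; origin at the centre of its underside; to be left alone
- tin_short: loose paint tin, 64 mm across, 55 mm high, green with a metal lid, on the other side of the box; origin at the centre of its underside; to be left alone
- jar: loose touch-up jar, 34 mm across, 48 mm high, black cap, standing on the ledge of the box behind the switches; origin at the centre of its underside; to be left alone
- brush: loose paint brush, 190 mm long, lying on the bench behind the box (+x side), about parallel to the box's y; origin on its underside near mid-length; to be left alone

How it is judged:
On the way, in this order (a step that is already met when the one before it is completed fails the run):
1. the rocker is fully over (value of joint rocker above 0.28 rad), for 0.1 s.
2. the round key is fully home (value of joint round_key above 0.006 m), for 0.1 s.
3. the bar key is fully home (value of joint bar_key above 0.006 m), for 0.1 s.
At the end, for the whole second after the job is handed in: The rocker is past 0.28 of its 0.34 rad, the round and bar keys are each in by more than 6 of their 8 mm, the square key is in by less than 3 mm, and the tins, jar and brush are within 25 mm of where they began, the tins and jar upright (within 0.5 rad) (value of joint rocker above 0.28 rad and value of joint each of round_key, bar_key above 0.006 m and value of joint square_key below 0.003 m and not (distance of tin_tall from where it was at the start of the episode above 0.025 m) and not (distance of tin_short from where it was at the start of the episode above 0.025 m) and not (distance of jar from where it was at the start of the episode above 0.025 m) and not (distance of brush from where it was at the start of the episode above 0.025 m) and not (angle between tin_tall's own z axis and vertical above 0.5 rad) and not (angle between tin_short's own z axis and vertical above 0.5 rad) and not (angle between jar's own z axis and vertical above 0.5 rad)); the robot touches nothing.
It fails at once if the round key is pushed in (over 3 mm) before the rocker is over (value of joint round_key above 0.003 m and value of joint rocker below 0.28 rad).
It fails at once if the bar key is pushed in (over 3 mm) before the rocker is over and the round key home (value of joint bar_key above 0.003 m and (value of joint rocker below 0.28 rad or value of joint round_key below 0.006 m)).
It fails at once if the square key is pushed in (over 3 mm) (value of joint square_key above 0.003 m).
It fails at once if a tin, the jar or the brush is moved or lifted by more than 25 mm, or a tin or the jar is tipped (distance of any of tin_tall, tin_short, jar, brush from where it was at the start of the episode above 0.025 m or angle between any of tin_tall, tin_short, jar's own z axis and vertical above 0.5 rad).
It also fails if it takes over 38 s, if anything falls off the work surface, if the arm or the gripper's body presses on something with over 40 N, if the wrist force passes 120 N, or if a joint passes its speed limit or range.

## Working session

There is one attempt and no reset: what is moved stays moved. The work goes in short steps, Python scripts to look and compute and a tool call to move; the robot and the scene stay as the last step left them, time stands still between calls to the robot, and variables do not carry over. Pictures are saved under pics/ and viewed, and the job is handed in when it is done.

Besides the shell and the picture viewer there is one more tool, called after "Request:" by a JSON object that holds its "api" and its "payload". arm_command: Moves the arm, as the interface text tells. Its arguments: {"type":"object","properties":{"motion":{"type":"array"},"grip_force":{"type":"number"}},"required":["motion"]}

```bash
mkdir -p pics
python3 - <<'E'
from bench import ctrl
import cv2,pickle
s=ctrl.read_state();print(s)
d={}
for n in("side","top"):
    c=ctrl.read_camera(n);d[n]=c;cv2.imwrite(f"pics/{n}0.png",c["color"][:,:,::-1]);print(n,c["fx"],c["fy"],c["cx"],c["cy"],c["world_from_camera"])
pickle.dump(d,open("cam0.pkl","wb"))
E
```

```text
{'time_s': 0.0, 'joint_pos': array([ 1.08407802e+00,  2.64752857e-01,  1.60532750e+00,  8.96152042e-06,
        1.27369744e+00, -3.69188227e-02]), 'qvel': array([ 0.00018562,  0.00046055,  0.00040579, -0.00088329, -0.00020742,
        0.00029651]), 'joint_efforts': array([ 2.37529166e-03, -5.02087390e+01, -3.56891119e+01,  7.29693915e-02,
        2.92235229e-02, -1.60105701e-04]), 'tcp_pos': array([0.29317576, 0.60726098, 0.24541329]), 'tcp_rot': array([-0.70047794, -3.06191422,  0.00331134]), 'wrist_force': array([ 1.18888153, -0.05131108,  0.41816333]), 'wrist_torque': array([-0.01991383,  0.02177326,  0.05496826]), 'opening': 0.08830207115887835}
side 532.500823035355 532.500823035355 275.4565115931018 221.05685752250662 [[ 0.88071127 -0.22649969  0.41598745  0.21368738]
 [-0.47364916 -0.42492365  0.77142489 -0.80768973]
 [ 0.00203541 -0.8764347  -0.48151644  0.61134451]
 [ 0.          0.          0.          1.        ]]
top 410.6169591267702 410.6169591267702 281.72180265033137 204.64366661090565 [[-0.00872643 -0.98011118  0.19825723  0.49717192]
 [-0.99990744  0.00648308 -0.01196164  0.02491868]
 [ 0.01043842 -0.19834326 -0.98007703  0.85202957]
 [ 0.          0.          0.          1.        ]]
```

View pics/top0.png

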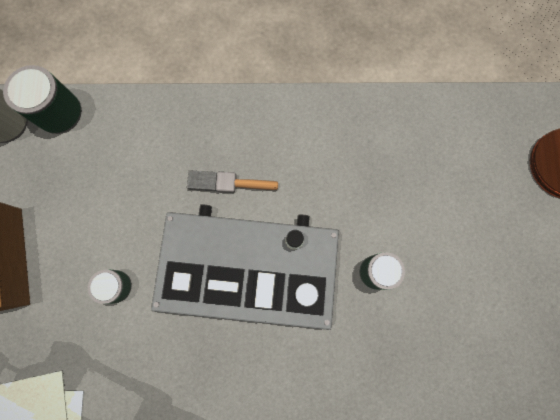

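View pics/side0.png

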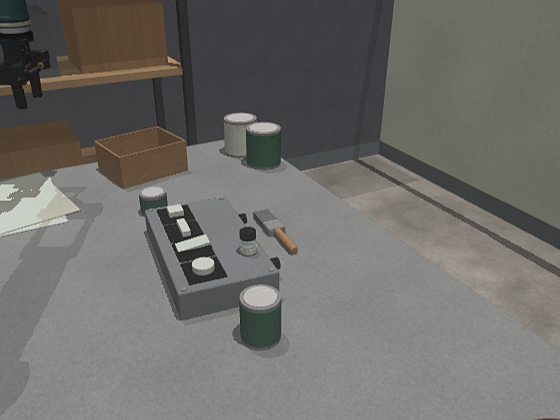

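The top view shows, from left to right, the square key (181,281), bar (223,286), rocker (264,290) and round key (306,294). The jar is at (295,239), the tall tin at (385,271) and the short tin at (105,287). In the side view the same four run from far to near: (176,211), (183,227), (192,243), (203,266).

```bash
cat > h.py <<'E'
import numpy as np,cv2
def ray(c,u,v):
    T=c["world_from_camera"];d=T[:3,:3]@np.array([(u-c["cx"])/c["fx"],(v-c["cy"])/c["fy"],1]);return T[:3,3],d/np.linalg.norm(d)
def onz(c,u,v,z):
    o,d=ray(c,u,v);return o+d*(z-o[2])/d[2]
def tri(c1,p1,c2,p2):
    o1,d1=ray(c1,*p1);o2,d2=ray(c2,*p2)
    t=np.linalg.lstsq(np.c_[d1,-d2],o2-o1,rcond=None)[0]
    a,b=o1+t[0]*d1,o2+t[1]*d2;return (a+b)/2,np.linalg.norm(a-b)
E
python3 - <<'E'
import pickle,numpy as np,cv2
from h import *
d=pickle.load(open("cam0.pkl","rb"))
B={}
for n,(x0,y0,x1,y1),th in(("top",(155,255,335,325),150),("side",(145,200,230,285),175)):
    im=d[n]["color"];g=im.min(2);m=np.zeros(g.shape,np.uint8);m[y0:y1,x0:x1]=(g[y0:y1,x0:x1]>th)*255
    N,L,S,C=cv2.connectedComponentsWithStats(m)
    B[n]=[]
    for i in range(1,N):
        if S[i,4]>25:
            k=cv2.findContours((L==i).astype(np.uint8),0,1)[0][0]
            print(n,S[i],C[i].round(1),cv2.minAreaRect(k));B[n].append(C[i])
    cv2.imwrite(f"pics/z_{n}.png",cv2.resize(im[y0:y1,x0:x1,::-1],None,fx=4,fy=4,interpolation=cv2.INTER_NEAREST) )
t=sorted(B["top"],key=lambda p:p[0]);s=sorted(B["side"],key=lambda p:p[1])
if len(t)==4==len(s):
  for a,b,n in zip(t,s,("sq","bar","rock","round")):
    print(n,tri(d["top"],a,d["side"],b),onz(d["top"],*a,.078),onz(d["side"],*b,.078))
for n,p,z in(("jar",(295,239),.108),("tall",(385,271),.085),("short",(105,287),.055)):print(n,onz(d["top"],*p,z).round(3))
for p in((170,218),(335,234),(329,323),(156,310)):print("screw",onz(d["top"],*p,.06).round(3))
E
```

```text
top [172 272  18  19 281] [180.6 281.1] ((180.60975646972656, 281.0121765136719), (16.675161361694336, 16.896024703979492), 6.340191841125488)
top [255 273  20  35 578] [264.3 290. ] ((264.2574157714844, 289.92572021484375), (16.81612777709961, 34.428287506103516), 5.7105937004089355)
top [208 280  30  12 273] [222.5 285.4] ((222.51370239257812, 285.3698425292969), (29.36408233642578, 9.212261199951172), 6.009006023406982)
top [296 283  22  23 389] [306.3 294.2] ((306.3999938964844, 294.20001220703125), (21.466251373291016, 21.466251373291016), 26.56505012512207)
side [167 205  16   8  88] [174.5 208.1] ((174.5080108642578, 208.04400634765625), (6.5293192863464355, 14.400279998779297), 79.69515228271484)
side [177 219  13  13  97] [182.9 225. ] ((183.0, 224.99998474121094), (14.310834884643555, 7.155417442321777), 63.43495178222656)
side [175 235  34  16 253] [191.8 242.6] ((191.74911499023438, 242.7971649169922), (8.053424835205078, 32.690940856933594), 72.6459732055664)
side [192 258  22  12 197] [202.6 263.1] ((202.5, 263.5), (11.0, 21.0), 90.0)
sq (array([0.51006493, 0.20424803, 0.07645977]), np.float64(0.0016906951321279712)) [0.51084043 0.20362322 0.078     ] [0.5084354  0.20167798 0.078     ]
bar (array([0.50159275, 0.12680108, 0.07468045]), np.float64(0.0015859696706157214)) [0.50232351 0.12611651 0.078     ] [0.49907802 0.12131344 0.078     ]
rock (array([0.492372  , 0.04935951, 0.07602137]), np.float64(0.00192795663449296)) [0.49329632 0.04899252 0.078     ] [0.49043825 0.04651807 0.078     ]
round (array([ 0.48415085, -0.02826976,  0.07622656]), np.float64(0.001807625121869843)) [ 0.48503412 -0.02843923  0.078     ] [ 0.48239843 -0.03057221  0.078     ]
jar [ 0.584 -0.008  0.108]
tall [ 0.526 -0.174  0.085]
short [0.501 0.351 0.055]
screw [0.632 0.233 0.06 ]
screw [ 0.599 -0.088  0.06 ]
screw [ 0.432 -0.071  0.06 ]
screw [0.458 0.252 0.06 ]
```

View pics/z_side.png

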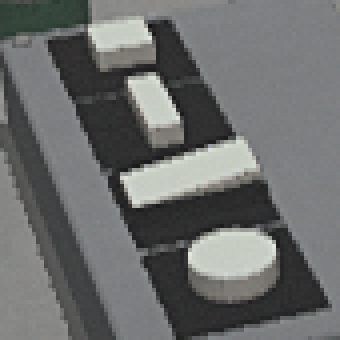

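View pics/z_top.png

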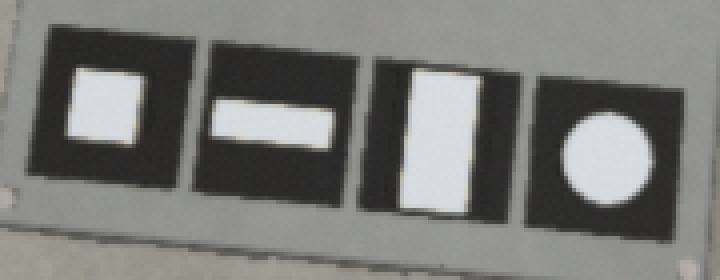

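```bash
cat > plan.py <<'E'
import numpy as np
from bench import ctrl
from scipy.spatial.transform import Rotation as R
T={"rock":(.5167,.0465),"round":(.4845,-.0284),"bar":(.502,.1265)}
by=np.array([.1107,.9938,0]);
s=ctrl.read_state();M=R.from_rotvec(s["tcp_rot"]).as_matrix()
print("t",s["time_s"],"tcp",s["tcp_pos"].round(4),"tip z",round(s["tcp_pos"][2]-.008,4),"F",s["wrist_force"].round(1),"open",s["opening"]);print(M.round(3))
a=np.degrees(np.arctan2(by@M[:,0],by@M[:,1]));a=(-a+90)%180-90
print("turn about tool z to align y with box y",a)
M2=M@R.from_euler('z',a,degrees=True).as_matrix();print("y axis after",M2[:,1].round(3))
for k,(x,y) in T.items():
    w=np.array([x,y,s["tcp_pos"][2]])-s["tcp_pos"];print(k,"tool now",(M.T@w).round(4),"after turn",(M2.T@w).round(4))
E
python3 plan.py
```

```text
t 0.1 tcp [0.2932 0.6073 0.2455] tip z 0.2375 F [-0.4  0.5  0.7] open 0.08852240559730219
[[-0.901  0.435 -0.001]
 [ 0.435  0.901 -0.002]
 [ 0.    -0.002 -1.   ]]
turn about tool z to align y with box y -19.418365612589525
y axis after [ 0.111  0.994 -0.002]
rock tool now [-0.4451 -0.4078  0.0008] after turn [-0.2842 -0.5326  0.0008]
round tool now [-0.4487 -0.4893  0.001 ] after turn [-0.2605 -0.6106  0.001 ]
bar tool now [-0.3971 -0.3422  0.0007] after turn [-0.2607 -0.4547  0.0007]
```

Request:
{"api": "arm_command", "payload": {"motion": [[[0, 0, 0], -9.7, 0], [[0, 0, 0], -9.7, 0], [[-0.0235, -0.044, 0], 0, 0], [[-0.0235, -0.044, 0], 0, 0], [[-0.0235, -0.044, 0], 0, 0], [[-0.0235, -0.044, 0], 0, 0], [[-0.0235, -0.044, 0], 0, 0], [[-0.0235, -0.044, 0], 0, 0]], "grip_force": 20}}

```text
time_s: 1.1
tcp_pos: [0.4044, 0.3281, 0.2463]
tcp_rot: [-0.174, -3.136, 0.001]
wrist_force: [0.7, 1.4, 0.2]
opening: 0.0099
```

Request:
{"api": "arm_command", "payload": {"motion": [[[-0.0235, -0.044, 0], 0, 0], [[-0.0235, -0.044, 0], 0, 0], [[-0.0235, -0.044, 0], 0, 0], [[-0.0235, -0.044, 0], 0, 0], [[-0.0235, -0.044, 0], 0, 0], [[-0.02, -0.04, 0.01], 0, 0], [[0, 0, 0.04], 0, 0], [[0, 0, 0], 0, 0]]}}

```text
time_s: 2.1
tcp_pos: [0.5091, 0.0554, 0.1931]
tcp_rot: [-0.176, -3.129, 0.001]
wrist_force: [-0.1, 0.2, -0.7]
opening: 0.0002
```

```bash
python3 plan.py
```

```text
t 2.1 tcp [0.5091 0.0554 0.1931] tip z 0.1851 F [-0.1  0.2 -0.7] open 0.00017906743654190005
[[-0.994  0.112 -0.008]
 [ 0.112  0.994 -0.   ]
 [ 0.008 -0.001 -1.   ]]
turn about tool z to align y with box y -0.09510847516932586
y axis after [ 0.111  0.994 -0.001]
rock tool now [-0.0085 -0.008  -0.0001] after turn [-0.0085 -0.008  -0.0001]
round tool now [ 0.0151 -0.086   0.0002] after turn [ 0.0152 -0.086   0.0002]
bar tool now [0.0151 0.0698 0.    ] after turn [0.015  0.0699 0.    ]
```

Request:
{"api": "arm_command", "payload": {"motion": [[[-0.01, -0.008, 0], 0, 0], [[0, 0, 0.045], 0, 0], [[0, 0, 0.04], 0, 0], [[0, 0, 0], 0, 0], [[0, 0, 0], 0, 0]]}}

```text
time_s: 2.72
tcp_pos: [0.5231, 0.0474, 0.114]
tcp_rot: [0.173, 3.133, 0.0]
wrist_force: [0.2, -1.0, -0.6]
opening: 0.0004
```

```bash
cat > look.py <<'E'
import sys,cv2
from bench import ctrl
t=sys.argv[1]
a=ctrl.read_camera("top")["color"][220:340,140:400,::-1];b=ctrl.read_camera("side")["color"][130:340,110:330,::-1]
cv2.imwrite(f"pics/t{t}.png",cv2.resize(a,None,fx=3,fy=3));cv2.imwrite(f"pics/s{t}.png",cv2.resize(b,None,fx=2.8,fy=2.8))
E
python3 look.py 1; python3 plan.py
```

```text
t 2.825 tcp [0.5234 0.0474 0.1145] tip z 0.1065 F [0.2 0.5 0.8] open 0.0005271734644041544
[[-0.994  0.111  0.005]
 [ 0.111  0.994  0.   ]
 [-0.005  0.001 -1.   ]]
turn about tool z to align y with box y 0.010813849898823946
y axis after [0.111 0.994 0.001]
rock tool now [ 0.0066 -0.0016 -0.    ] after turn [ 0.0066 -0.0016 -0.    ]
round tool now [ 0.0303 -0.0796 -0.0002] after turn [ 0.0303 -0.0796 -0.0002]
bar tool now [ 0.0301  0.0763 -0.0001] after turn [ 0.0301  0.0763 -0.0001]
```

View pics/s1.png

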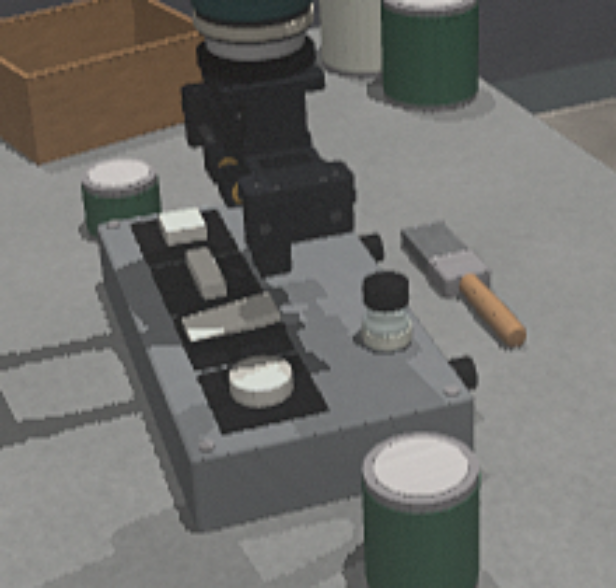

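The side view has the fingertips (crop 268,265) above the +x end of the rocker, about 25 mm up. The TCP is about 5 mm too far along +x, so I correct that and then descend.

Request:
{"api": "arm_command", "payload": {"motion": [[[0.005, -0.001, 0], 0, 0], [[0, 0, 0.015], 0, 0], [[0, 0, 0], 0, 0], [[0, 0, 0], 0, 0]]}}

```text
time_s: 3.32
tcp_pos: [0.5157, 0.0467, 0.0962]
tcp_rot: [-0.175, -3.136, 0.0]
wrist_force: [-0.2, 0.6, -0.4]
opening: 0.0005
```

```bash
python3 plan.py
```

```text
t 3.325 tcp [0.5157 0.0467 0.0962] tip z 0.0882 F [-0.2  0.6 -0.4] open 0.0005372314060408538
[[-0.994  0.111 -0.001]
 [ 0.111  0.994 -0.   ]
 [ 0.001 -0.    -1.   ]]
turn about tool z to align y with box y -0.01587619759513359
y axis after [ 0.111  0.994 -0.   ]
rock tool now [-0.001 -0.    -0.   ] after turn [-0.001 -0.    -0.   ]
round tool now [ 0.0227 -0.0781  0.    ] after turn [ 0.0227 -0.078   0.    ]
bar tool now [0.0224 0.0778 0.    ] after turn [0.0224 0.0778 0.    ]
```

Request:
{"api": "arm_command", "payload": {"motion": [[[-0.002, 0, 0.003], 0, 0], [[0, 0, 0.003], 0, 0], [[0, 0, 0.003], 0, 0], [[0, 0, 0.002], 0, 0], [[0, 0, 0], 0, 0]]}}

```text
time_s: 3.95
tcp_pos: [0.5186, 0.0465, 0.086]
tcp_rot: [0.175, 3.136, 0.0]
wrist_force: [0.6, 0.3, 2.6]
opening: 0.0006
```

Request:
{"api": "arm_command", "payload": {"motion": [[[0, 0, 0.002], 0, 0], [[0, 0, 0.001], 0, 0], [[0, 0, 0], 0, 0]]}}

```text
time_s: 4.32
tcp_pos: [0.5188, 0.0465, 0.0832]
tcp_rot: [0.175, 3.135, 0.0]
wrist_force: [3.2, -0.5, 4.2]
opening: 0.0006
```

Request:
{"api": "arm_command", "payload": {"motion": [[[0, 0, 0.001], 0, 0], [[0, 0, 0.001], 0, 0], [[0, 0, 0], 0, 0]]}}

```text
time_s: 4.7
tcp_pos: [0.519, 0.0465, 0.0828]
tcp_rot: [0.174, 3.135, 0.0]
wrist_force: [-1.6, -0.1, 15.9]
opening: 0.0005
```

Request:
{"api": "arm_command", "payload": {"motion": [[[0, 0, 0.001], 0, 0], [[0, 0, 0.0005], 0, 0], [[0, 0, 0], 0, 0]]}}

```text
time_s: 5.08
tcp_pos: [0.519, 0.0465, 0.0826]
tcp_rot: [0.174, 3.135, 0.0]
wrist_force: [-5.2, -0.8, 24.4]
opening: 0.0006
```

The force climbs to 24 N with almost no further travel at tip height 74.6 mm. The geometry predicts about 75 mm when fully over, so this is the stop. I'll retract and check by camera.

Request:
{"api": "arm_command", "payload": {"motion": [[[0, 0, -0.02], 0, 0], [[0, 0, -0.03], 0, 0], [[0.012, -0.039, 0], 0, 0], [[0.013, -0.039, 0], 0, 0], [[0, 0, 0], 0, 0], [[0, 0, 0], 0, 0]]}}

```text
time_s: 5.82
tcp_pos: [0.4837, -0.0279, 0.1284]
tcp_rot: [-0.176, -3.135, -0.001]
wrist_force: [0.5, 0.5, 0.8]
opening: 0.0004
```

```bash
python3 look.py 2; python3 plan.py
```

```text
t 5.925 tcp [ 0.4844 -0.0275  0.1287] tip z 0.1207 F [1.1 0.7 0.3] open 0.0006560945582240036
[[-0.994  0.11  -0.001]
 [ 0.11   0.994  0.   ]
 [ 0.001  0.    -1.   ]]
turn about tool z to align y with box y 0.015976468898202256
y axis after [0.111 0.994 0.   ]
rock tool now [-0.0239  0.0772  0.    ] after turn [-0.0239  0.0772  0.    ]
round tool now [-0.0002 -0.0008 -0.    ] after turn [-0.0002 -0.0008 -0.    ]
bar tool now [-5.000e-04  1.551e-01  1.000e-04] after turn [-5.000e-04  1.551e-01  1.000e-04]
```

View pics/s2.png

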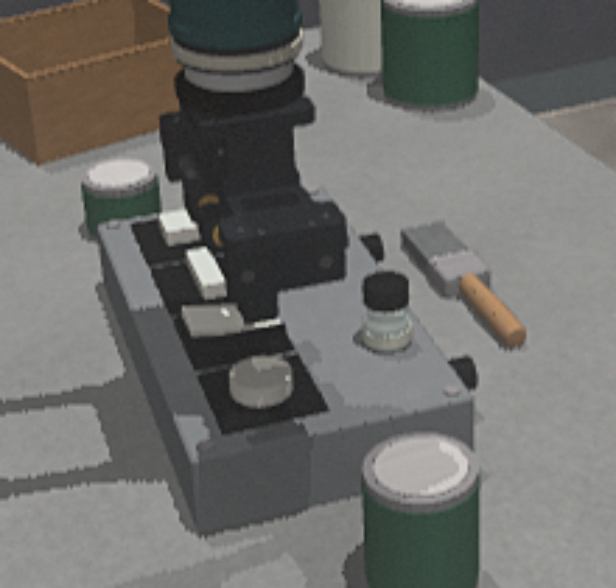

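View pics/t2.png

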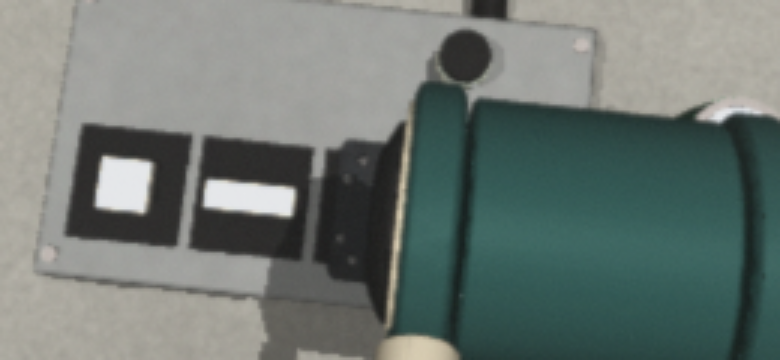

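The top view is covered by the arm (green link from x 400). I raise the tool for a clear side view and measure the rocker ends.

Request:
{"api": "arm_command", "payload": {"motion": [[[0, 0, -0.05], 0, 0], [[0, 0, -0.06], 0, 0], [[0, 0, 0], 0, 0]]}}

```text
time_s: 6.3
tcp_pos: [0.4886, -0.0278, 0.2451]
tcp_rot: [0.172, 3.126, -0.001]
wrist_force: [0.4, -0.8, 0.2]
opening: 0.0004
```

Run:
```python
import pickle,cv2,numpy as np
from bench import ctrl
from h import *
c=ctrl.read_camera("side");d=pickle.load(open("cam0.pkl","rb"))["side"]
f=lambda i:cv2.resize(i[200:285,145:235,::-1],None,fx=4.3,fy=4.3,interpolation=2)
cv2.imwrite("pics/cmp.png",np.hstack([f(d["color"]),f(c["color"])]))
# predicted pixels of paddle top end midpoints for angles
T=np.linalg.inv(d["world_from_camera"])
bx=np.array([.9938,-.1107,0]);by=np.array([.1107,.9938,0]);p=np.array([.4931,.0492,.074])
for th in(0,.28,.34):
    a=.17-th
    for sx in(-.032,.032):
        for sy in (-.016,.016):
            w=p+bx*(sx*np.cos(a)-.004*np.sin(a))+by*sy+np.array([0,0,sx*np.sin(a)+.004*np.cos(a)])
            q=T[:3,:3]@w+T[:3,3];u=d["fx"]*q[0]/q[2]+d["cx"];v=d["fy"]*q[1]/q[2]+d["cy"]
            print(th,sx,sy,"full",round(u,1),round(v,1),"crop",round((u-145)*4.3),round((v-200)*4.3))
```

```text
0 -0.032 -0.016 full 178.3 251.4 crop 143 221
0 -0.032 0.016 full 174.6 243.3 crop 127 186
0 0.032 -0.016 full 210.1 240.2 crop 280 173
0 0.032 0.016 full 205.7 232.5 crop 261 140
0.28 -0.032 -0.016 full 178.4 247.3 crop 143 203
0.28 -0.032 0.016 full 174.7 239.3 crop 128 169
0.28 0.032 -0.016 full 211.0 244.0 crop 284 189
0.28 0.032 0.016 full 206.6 236.3 crop 265 156
0.34 -0.032 -0.016 full 178.5 246.4 crop 144 200
0.34 -0.032 0.016 full 174.8 238.4 crop 128 165
0.34 0.032 -0.016 full 211.1 244.9 crop 284 193
0.34 0.032 0.016 full 206.7 237.1 crop 265 160
```

View pics/cmp.png

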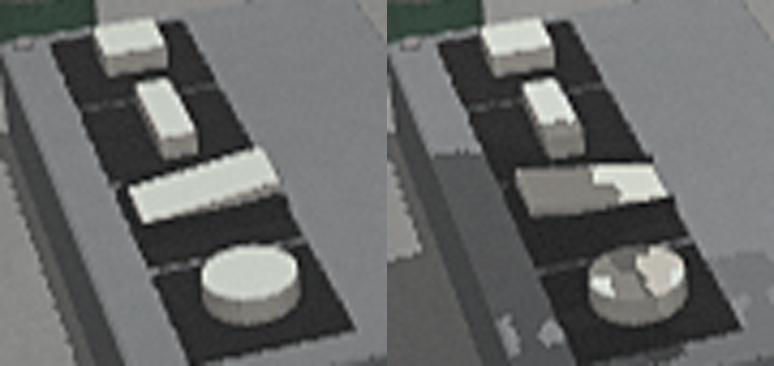

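The comparison shows the far paddle end dropping from crop row 148 to about 163 and the near end rising from 187 to 167. The prediction for fully over is about 20 rows each, so the rocker is over. Next is the round key.

Request:
{"api": "arm_command", "payload": {"motion": [[[0, -0.001, 0.05], 0, 0], [[0, 0, 0.05], 0, 0], [[0, 0, 0.04], 0, 0], [[0, 0, 0], 0, 0], [[0, 0, 0], 0, 0]]}}

```text
time_s: 6.98
tcp_pos: [0.4846, -0.029, 0.0994]
tcp_rot: [-0.174, -3.136, -0.0]
wrist_force: [0.0, 0.2, 0.3]
opening: 0.0005
```

```bash
python3 plan.py
```

```text
t 6.975 tcp [ 0.4846 -0.029   0.0994] tip z 0.0914 F [0.  0.2 0.3] open 0.0005025820072071152
[[-0.994  0.11  -0.001]
 [ 0.11   0.994  0.   ]
 [ 0.001  0.    -1.   ]]
turn about tool z to align y with box y 0.012245223826468532
y axis after [0.111 0.994 0.   ]
rock tool now [-0.0235  0.0786 -0.    ] after turn [-0.0235  0.0786 -0.    ]
round tool now [0.0002 0.0006 0.    ] after turn [0.0002 0.0006 0.    ]
bar tool now [-1.000e-04  1.565e-01  0.000e+00] after turn [-1.000e-04  1.565e-01  0.000e+00]
```

Tip height is 91 mm and home is 70 mm.

Request:
{"api": "arm_command", "payload": {"motion": [[[0, 0, 0.006], 0, 0], [[0, 0, 0.005], 0, 0], [[0, 0, 0.003], 0, 0], [[0, 0, 0.003], 0, 0], [[0, 0, 0.002], 0, 0], [[0, 0, 0.001], 0, 0], [[0, 0, 0], 0, 0]]}}

```text
time_s: 7.85
tcp_pos: [0.4848, -0.0293, 0.0794]
tcp_rot: [0.175, 3.136, -0.0]
wrist_force: [0.8, 0.1, 3.2]
opening: 0.0007
```

Request:
{"api": "arm_command", "payload": {"motion": [[[0, 0, 0.001], 0, 0], [[0, 0, 0.0005], 0, 0], [[0, 0, 0], 0, 0]]}}

```text
time_s: 8.22
tcp_pos: [0.4849, -0.0293, 0.0783]
tcp_rot: [0.175, 3.136, -0.0]
wrist_force: [-1.1, 0.1, 6.6]
opening: 0.0001
```

Request:
{"api": "arm_command", "payload": {"motion": [[[0, 0, 0.001], 0, 0], [[0, 0, 0.0005], 0, 0], [[0, 0, 0], 0, 0]]}}

```text
time_s: 8.6
tcp_pos: [0.4849, -0.0293, 0.0782]
tcp_rot: [0.174, 3.136, -0.0]
wrist_force: [-4.1, 0.8, 17.8]
opening: 0.0005
```

The tip stopped at 70.2 mm with 18 N, so the round key is home. Now up and over to the bar.

Request:
{"api": "arm_command", "payload": {"motion": [[[0, 0, -0.02], 0, 0], [[0, 0, -0.03], 0, 0], [[0, 0.052, 0], 0, 0], [[0, 0.052, 0], 0, 0], [[0, 0.052, 0], 0, 0], [[0, 0, 0], 0, 0], [[0, 0, 0], 0, 0], [[0, 0, 0], 0, 0]]}}

```text
time_s: 9.6
tcp_pos: [0.5013, 0.1246, 0.1257]
tcp_rot: [-0.177, -3.136, 0.001]
wrist_force: [0.9, 0.5, -0.3]
opening: 0.0006
```

```bash
python3 look.py 3; python3 plan.py
```

```text
t 9.7 tcp [0.5016 0.1245 0.126 ] tip z 0.118 F [-1.3 -0.5  0.6] open 0.00020811820080120891
[[-0.994  0.113 -0.   ]
 [ 0.113  0.994 -0.   ]
 [ 0.    -0.    -1.   ]]
turn about tool z to align y with box y -0.11819867547647789
y axis after [ 0.111  0.994 -0.   ]
rock tool now [-0.0238 -0.0758  0.    ] after turn [-0.0237 -0.0759  0.    ]
round tool now [-0.0003 -0.1539  0.    ] after turn [ 0.     -0.1539  0.    ]
bar tool now [-0.0002  0.002  -0.    ] after turn [-0.0002  0.002  -0.    ]
```

View pics/s3.png

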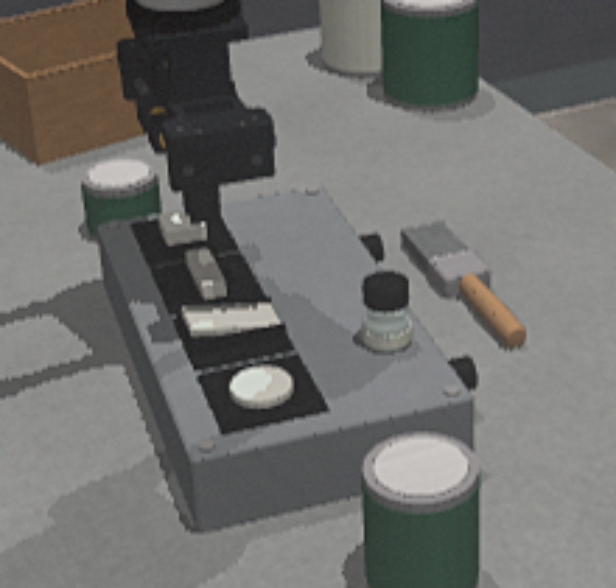

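The round key (crop 262,386) is now low and its rim is thin, and the rocker (235,318) is over. The jar and tins have not moved. Next I press the bar.

Request:
{"api": "arm_command", "payload": {"motion": [[[0, 0.001, 0.02], 0, 0], [[0, 0, 0.01], 0, 0], [[0, 0, 0], 0, 0], [[0, 0, 0.005], 0, 0], [[0, 0, 0.004], 0, 0], [[0, 0, 0.003], 0, 0], [[0, 0, 0.003], 0, 0], [[0, 0, 0], 0, 0]]}}

```text
time_s: 10.7
tcp_pos: [0.502, 0.1268, 0.0812]
tcp_rot: [0.174, 3.136, 0.0]
wrist_force: [0.5, -1.1, 0.8]
opening: 0.0004
```

Request:
{"api": "arm_command", "payload": {"motion": [[[0, 0, 0.001], 0, 0], [[0, 0, 0.001], 0, 0], [[0, 0, 0], 0, 0]]}}

```text
time_s: 11.08
tcp_pos: [0.502, 0.1268, 0.0793]
tcp_rot: [0.175, 3.136, 0.0]
wrist_force: [-0.9, -0.0, 2.6]
opening: 0.0003
```

Request:
{"api": "arm_command", "payload": {"motion": [[[0, 0, 0.001], 0, 0], [[0, 0, 0.001], 0, 0], [[0, 0, 0], 0, 0]]}}

```text
time_s: 11.45
tcp_pos: [0.5021, 0.1268, 0.0783]
tcp_rot: [0.175, 3.137, 0.0]
wrist_force: [-3.7, -1.6, 10.3]
opening: 0.0003
```

Request:
{"api": "arm_command", "payload": {"motion": [[[0, 0, 0.001], 0, 0], [[0, 0, 0], 0, 0]]}}

```text
time_s: 11.7
tcp_pos: [0.5022, 0.1268, 0.0782]
tcp_rot: [0.174, 3.137, -0.0]
wrist_force: [-6.3, -1.2, 18.0]
opening: 0.0004
```

Bar home: tip at 70.2 mm with 18 N. I lift well clear and check.

Request:
{"api": "arm_command", "payload": {"motion": [[[0, 0, -0.02], 0, 0], [[0, 0, -0.05], 0, 0], [[0, 0, -0.05], 0, 0], [[0, 0.05, 0], 0, 0], [[0, 0.05, 0], 0, 0], [[0, 0.05, 0], 0, 0], [[0, 0.05, 0], 0, 0], [[0, 0, 0], 0, 0]]}}

```text
time_s: 12.7
tcp_pos: [0.5237, 0.3285, 0.1952]
tcp_rot: [-0.169, -3.136, -0.001]
wrist_force: [-1.3, 0.4, -0.9]
opening: 0.0007
```

Run:
```python
import pickle,cv2,numpy as np
from bench import ctrl
print(ctrl.read_state()["tcp_pos"],ctrl.read_state()["wrist_force"])
d=pickle.load(open("cam0.pkl","rb"))
R=[]
for n in("side","top"):
    c=ctrl.read_camera(n)
    y0,y1,x0,x1=(160,360,130,320) if n=="side" else (150,340,60,420)
    f=lambda i:i[y0:y1,x0:x1,::-1]
    if n=="side": o=cv2.resize(np.hstack([f(d[n]["color"]),f(c["color"])]),None,fx=2.1,fy=2.1,interpolation=2)
    else: o=cv2.resize(f(c["color"]),None,fx=2.2,fy=2.2)
    cv2.imwrite(f"pics/end_{n}.png",o)
```

```text
[0.52374374 0.32849797 0.19519639] [-1.3295635   0.43439698 -0.86884837]
```

View pics/end_side.png

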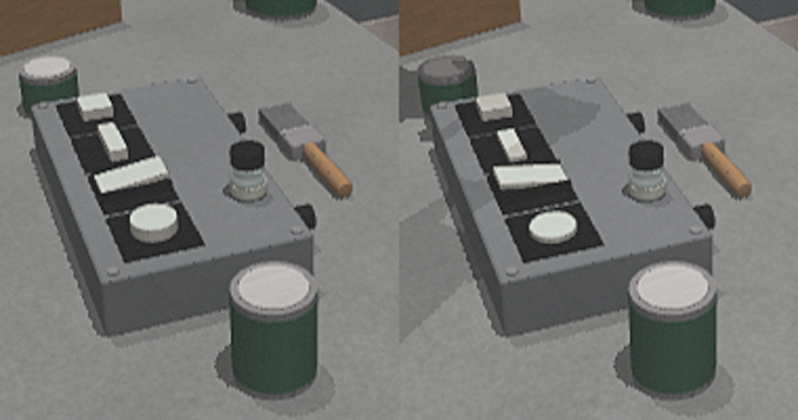

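View pics/end_top.png

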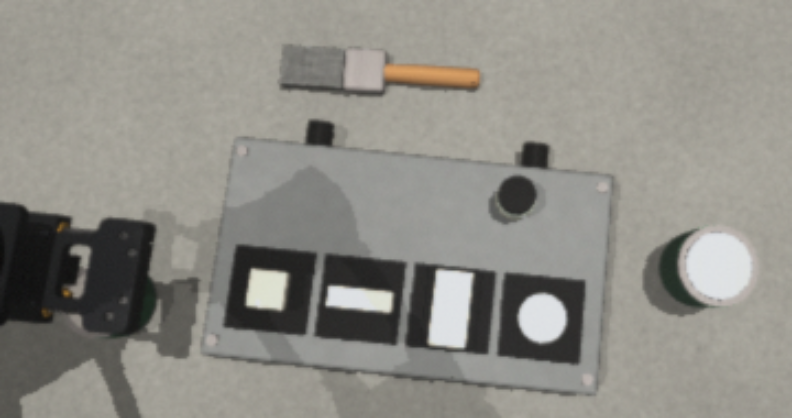

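The side comparison shows the round key (553,226) and bar (512,144) low, the rocker (530,176) over, and the square key unchanged (494,106). Tins, jar and brush are where they began, and the gripper is in free air.

```bash
python3 -c "
from bench import ctrl
print(ctrl.hand_in())"
```

```text
the job is handed in; nothing more can be done
None
```

I pressed the rocker over, then the round key home, then the bar key home, with closed fingertips, and handed the job in at about 13 s of the 38 s allowed. No verdict was reported.

- **Rocker:** it reached its stop with the fingertips 74.6 mm above the bench (24 N). A side picture before and after showed its ends shifted 15 to 20 crop rows, against about 20 expected for fully over.
- **Round and bar keys:** each stopped with the fingertips at 70.2 mm (18 N), where fully home is 70 mm.
- **Square key, tins, jar and brush:** the last pictures showed them where they began, by eye only. The gripper was in free air.
- **Disagreement:** the switch heights measured from the two cameras came out 1.5 to 3 mm below the text's 78 mm, about the stated calibration error. The measured stop heights of the two keys agreed with the text.

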